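# Lever open the seed box that has the saucer in front of it

## Robot

A 6-joint arm with a two-finger parallel gripper is mounted at the origin on the work surface. World frame = base frame: x ahead of the robot, y to its left, z up, the work surface at z = 0. Lengths are in m, angles in degrees, forces in N, time in s.
With the tool pointing down it reaches from about 0.35 to 0.875 m from the base axis. Payload 15.5 kg.
Tool frame: the origin (TCP) lies midway between the tips of the shut fingers; the grasp point (between the pads) lies 19 mm behind it (arm.grip_depth is the distance from the TCP to the grasp point, in m); z points along the fingers, y is the line along which they close (so a half turn about z gives the same grasp; the last joint's range is limited). The gripper opens to 85 mm and grips with 20 to 120 N. Pads are 22 mm wide; open, the fingers measure 114 mm over their backs; the gripper's body (76 mm by 85 mm) begins 54 mm behind the grasp point. The pads swing forward as they close: fully open they stand 13 mm farther back than shut.
Start: joints at [-81.79, 28.281, 77.091, -0, 74.628, -5.472], TCP at [0.148, -0.607, 0.231] pointing down, gripper open.
Joint ranges: [-166.48, 166.48], [-47.26, 123.95], [12.59, 153.08], [-70.14, 250.14], [6.76, 159.57], [-176.63, 176.63]. Speed limits (degrees/s): [108.29, 108.29, 147.25, 172.46, 172.46, 172.46].

## Interface

Orientations are given as [roll, pitch, yaw] about the fixed x, y, z axes, in that order (R = Rz(yaw) Ry(pitch) Rx(roll)).
In Python, from workcell import arm gives the robot as it stands.
- The arm moves only by the tool arm_command, never from a script. Its arguments are lists of equal length, an entry for each row: "dp": the shift along the world's x, y, z in m, a list of three; "delta_rot": the turn, a rotation vector about the world's x, y, z in degrees, a list of three. In form: {"dp": [[tx, ty, tz], ...], "delta_rot": [[wx, wy, wz], ...]}. A call has 1 to 10 rows; each row is the pose to reach, as a shift and turn from the pose commanded when the call began; what a row does not reach only later rows make up. A row lasts 1/8 s, in which the tool goes at most 62.5 mm and 10.7 degrees, less where a joint would pass 70% of its speed; a pose out of reach is approached as far as the arm can. A call with a gripper value outside its range is refused whole. "gripper" is the closure in counts, from 0 (fully open) to 255 (shut), set as the call begins (left out, the last holds). The fingers move at their own pace and stop on an object; "force" is the grip in N (left out, the last holds). Time passes only in rows, so rows that repeat a pose let the fingers close. It gives the time, the measured TCP pose, the force, the opening and the grip force at its end, in the units of the state.
- arm.state(): the state, without advancing time (a new reading comes with each control period).
- arm.camera(name): name is "scene" or "side" or "wrist"; returns a dict with "frame" (420x560x3 uint8, red, green, blue), "range_z" (420x560 float32, m along the optical axis (not along the pixel's ray), 0 where there is no reading), "vfov" (degrees; the focal length in pixels is half the picture's height over the tangent of half this angle, whatever the lens; pixels are square), "cx", "cy" (the principal point, pixels), "k1" (the pictures are not rectified: a ray, as slopes to the right and down, at radius r is drawn at 1 + k1 r^2 times it, then the intrinsics apply), "pose" (4x4, takes a point from camera to world coordinates); the wrist camera has in their place "hand_eye" (4x4, takes a point from camera to tool coordinates, whose origin is the TCP and whose axes are the flange's). Camera axes: x right, y down, z forward; pixel columns grow to the right and rows downward; lengths in m; the calibration is good to about 2 mm. A picture is of the moment at which its call begins: read the wrist's pose just before it.
- arm.job_done(): hands the job in; it is judged then, once.
Trained networks look in a picture, given as the dict that the camera call returned (one of the last four; its "shot" number tells which), for a name from the list of things; names that differ only in an ending like _2 or _b are one class to them, and where a whole thing is asked for, a point or a joint stands for the part that bears it (a point fixed in the world has none). Each returns a list of dicts, best first, with "confidence" (0 to 1); they miss things now and then, are a little off and sometimes report something else, mostly with a low value. They report only what shows in the picture. A call takes as long as a camera call. They do not tell look-alikes from the thing itself.
- arm.find_in(picture, query): "location" ([row, column] as shares, 0 to 1, of the picture: columns of its width, rows of its height, amid what is visible of it).
- arm.outline_of(picture, query): "region" (420x560 bool, what is visible of it) and "location" ([row, column] as shares, 0 to 1, of the picture: columns of its width, rows of its height, amid what is visible of it).
- arm.place_of(picture, query): "location" ([row, column] as shares, 0 to 1, of the picture: columns of its width, rows of its height: a listed point, or the origin of a listed thing).
The state is a dict: "clock": time; "joint_positions": joint angles; "dq": joint speeds; "tau": joint torques, N m; "position": TCP position; "eef_rot": TCP orientation; "contact_force": force on the tool from outside, world axes, zero at the start; "ft_torque": the same for the moment, N m; "gripper_width": opening from 0.0 (shut) to 1.0 (fully open); "grip_force": force on a finger pad.
Only numpy, scipy, OpenCV 4.12 (cv2) and the standard library are available. Lean on these libraries where they do the work, as an engineer would, in place of code of your own. Each camera call takes 0.05 s, during which the arm holds its last target. There are 200 camera calls.

## Task

The glazed saucer has been set in front of the seed box I want to use. Take the hand weeder, work its blade down through the notch at the front of that box and lever the sunken cover up until it stands close to upright on its stiff hinge, touching the cover only with the weeder, never with the gripper. Then lay the weeder flat on the bench again and let go; leave the other box shut and do not shift the saucer, tamper, pots or spray bottle.

Things in the scene. Friction and masses are not known exactly. Their poses are not given: they have to be found in the camera images.
- box_left: fixed grey-painted wooden seed box at the robot's left, 170 (x) x 140 (y) x 62 mm high; origin under its centre, +x from its notched front (towards the robot) to its hinged back. Walls 8 mm, empty, inner floor at z = 8. The plywood cover lies sunk between the walls: its front edge at x = -47, underside z = 52, top z = 60; the front wall's top is at z = 62, its inner face at x = -77 mm
- box_right: fixed grey-painted wooden seed box at the robot's right, 170 (x) x 140 (y) x 62 mm high; origin under its centre, +x from its notched front (towards the robot) to its hinged back. Walls 8 mm, empty, inner floor at z = 8. The plywood cover lies sunk between the walls: its front edge at x = -47, underside z = 52, top z = 60; the front wall's top is at z = 62, its inner face at x = -77 mm
- box_left_notch (a point): mouth of the left box's pry notch, at box x = -62, y = 0, z = 62 mm: an opening 30 mm (x, from front wall to cover edge) by 60 mm (y), between fixed cheeks, open to the space inside. The front wall hides the cover's edge, so a blade gets under it only slanting down through the notch, at about 45 degrees
- box_right_notch (a point): mouth of the right box's pry notch, at box x = -62, y = 0, z = 62 mm: an opening 30 mm (x, from front wall to cover edge) by 60 mm (y), between fixed cheeks, open to the space inside. The front wall hides the cover's edge, so a blade gets under it only slanting down through the notch, at about 45 degrees
- lid_left (a joint): hinge angle of the cover of the left box in rad: 0 shut, 1.57 upright, stop at 1.75. The hinge axis lies along the box's y at box x = +77 mm, z = 56 mm; it is stiff, so the cover stays where it is left; about 2 N at the front edge lifts it
- lid_right (a joint): hinge angle of the cover of the right box in rad: 0 shut, 1.57 upright, stop at 1.75. The hinge axis lies along the box's y at box x = +77 mm, z = 56 mm; it is stiff, so the cover stays where it is left; about 2 N at the front edge lifts it
- lid_left_edge (a point): middle of the lower front edge of the left box's plywood cover (121 x 120 x 8 mm), 124 mm from the hinge axis
- lid_right_edge (a point): middle of the lower front edge of the right box's plywood cover (121 x 120 x 8 mm), 124 mm from the hinge axis
- weeder: hand weeder lying on the bench, 210 mm long, about 160 g. Origin under the centre of the dark wooden handle (110 x 28 x 26 mm high); +x points along the blade. Flat chrome blade 18 mm wide, 4 mm thick, z = 11 to 15, from x = 55 to the forked tip at x = 155 mm. Centre of mass about 15 mm ahead of the origin
- weeder_tip (a point): middle of the weeder's forked tip, 155 mm ahead of and 13 mm above its origin
- saucer: glazed white ceramic saucer, 110 mm across, 22 mm high, origin under its centre; it stands about 0.16 m in front of the centre of one seed box and so marks it
- tamper: wooden tamper, board 60 x 100 x 18 mm with an upright turned handle, 66 mm high in all, in front of the other box; origin under its centre. Leave alone
- pot_small: small black plastic plant pot, tapered, 80 mm across the rim, 70 mm high, origin under its centre. Leave alone
- pot_medium: medium black plastic plant pot, tapered, 96 mm across the rim, 85 mm high, origin under its centre. Leave alone
- pot_large: large black plastic plant pot, tapered, 112 mm across the rim, 100 mm high, origin under its centre. Leave alone
- spray: white plastic push-button spray bottle, 64 mm across, 184 mm high, origin under its centre. Leave alone
Mind the look-alikes: they are no part of the job. What is shaped like the weeder but blue is not meant.

How it is judged:
By the outcome, as a careful person would: the job done as asked, in the order asked, and still so for the second after the job is handed in, with the robot touching nothing.
It also fails if it takes over 53 s, if anything falls off the work surface, if the arm or the gripper's body presses on something with over 40 N, if the wrist force passes 120 N, or if a joint passes its speed limit or range.

## Working session

There is one attempt and no reset: what is moved stays moved. The work goes in short steps, Python scripts to look and compute and a tool call to move; the robot and the scene stay as the last step left them, time stands still between calls to the robot, and variables do not carry over. Pictures are saved under pics/ and viewed, at most 10 in all, crops included, and the job is handed in when it is done.

Besides the shell and the picture viewer there is one more tool, called after "Emit:" as name(argument=value, ...) on one line, values as JSON. arm_command: Moves the arm, as the interface text tells. Its arguments: {"type":"object","properties":{"dp":{"type":"array","items":{"type":"array","items":{"type":"number"}}},"delta_rot":{"type":"array","items":{"type":"array","items":{"type":"number"}}},"gripper":{"type":"number"},"force":{"type":"number"}},"required":["dp","delta_rot"]}

```bash
mkdir -p pics; ls; cat > h.py <<'E'
import numpy as np, cv2
from workcell import arm
from scipy.spatial.transform import Rotation as R
def rays(c,px):  # px Nx2 (col,row) -> slopes
    f=210/np.tan(np.radians(c["vfov"]/2))
    d=(np.asarray(px,float)-[c["cx"],c["cy"]])/f
    u=d.copy()
    for _ in range(20): u=d/(1+c["k1"]*(u**2).sum(1,keepdims=True))
    return u
def campose(c,st=None):
    if "pose" in c: return np.array(c["pose"])
    T=np.eye(4);T[:3,:3]=R.from_euler('xyz',st["eef_rot"],degrees=True).as_matrix();T[:3,3]=st["position"]
    return T@np.array(c["hand_eye"])
def pts(c,px,T,z=None):
    px=np.asarray(px,float);u=rays(c,px);d=np.c_[u,np.ones(len(u))]
    if z is None:
        r=c["range_z"][px[:,1].astype(int),px[:,0].astype(int)]
        return (d*r[:,None])@T[:3,:3].T+T[:3,3]
    w=d@T[:3,:3].T
    return T[:3,3]+w*((z-T[2,3])/w[:,2])[:,None]
def loc(l): return [l[1]*560,l[0]*420]
E
python3 - <<'E'
from h import *
for n in ("scene","side"):
    c=arm.camera(n);T=campose(c);print(n,T[:3,3].round(3))
    cv2.imwrite(f"pics/{n}0.png",c["frame"][:,:,::-1])
    for q in ["box_left","box_right","weeder","saucer","tamper","pot_small","pot_medium","pot_large","spray"]:
        for o in arm.outline_of(c,q)[:3]:
            if o["confidence"]<.3: continue
            v,u=np.nonzero(o["region"]); p=pts(c,np.c_[u,v],T); p=p[c["range_z"][v,u]>0]
            print(n,q,round(o["confidence"],2),np.round(loc(o["location"])),np.median(p,0).round(3),np.percentile(p,2,axis=0).round(3),np.percentile(p,98,axis=0).round(3),c["frame"][v,u].mean(0).round())
    for q in ["weeder","weeder_tip","box_left_notch","box_right_notch","lid_left_edge","lid_right_edge"]:
        z={"weeder":0,"weeder_tip":.013}.get(q,.062 if "notch" in q else .052)
        for o in arm.place_of(c,q)[:3]: print(n,"pl",q,round(o["confidence"],2),pts(c,[loc(o["location"])],T,z).round(3))
print(arm.state())
E
```

```text
pics
scene [ 0.933 -0.736  1.135]
scene box_left 0.64 [346. 172.] [0.599 0.224 0.058] [0.501 0.161 0.003] [0.684 0.32  0.064] [126. 117.  93.]
scene box_right 0.61 [262. 283.] [ 0.583 -0.266  0.059] [ 0.484 -0.339  0.001] [ 0.666 -0.179  0.065] [137. 125.  97.]
scene weeder 0.87 [271. 213.] [ 0.466 -0.033  0.021] [ 0.384 -0.055  0.002] [ 0.571 -0.007  0.03 ] [105.  86.  73.]
scene weeder 0.8 [257. 128.] [0.207 0.296 0.018] [ 0.127  0.282 -0.   ] [0.323 0.317 0.03 ] [ 35.  71. 143.]
scene weeder 0.74 [142. 340.] [ 0.393 -0.566  0.023] [ 0.268 -0.578 -0.   ] [ 0.463 -0.546  0.028] [ 28.  57. 111.]
scene saucer 0.87 [312. 149.] [0.427 0.317 0.011] [0.384 0.263 0.002] [0.477 0.357 0.023] [205. 206. 198.]
scene tamper 0.9 [219. 251.] [ 0.422 -0.225  0.018] [ 0.374 -0.268 -0.001] [ 0.447 -0.17   0.066] [158. 120.  76.]
scene tamper 0.68 [273. 215.] [ 0.463 -0.033  0.018] [ 0.381 -0.055 -0.001] [ 0.573 -0.002  0.03 ] [105.  84.  71.]
scene pot_small 0.9 [217. 322.] [ 0.535 -0.416  0.036] [ 0.509 -0.459  0.001] [ 0.582 -0.388  0.071] [27. 27. 26.]
scene pot_medium 0.9 [350. 129.] [0.527 0.43
[... 2914 characters left out ...]
45  0.052]]
{'clock': 1.6, 'joint_positions': array([-8.17935507e+01,  2.82814947e+01,  7.70931136e+01, -5.91504234e-04,
        7.46280613e+01, -5.47098529e+00]), 'dq': array([ 0.06214111, -0.07327041, -0.09932999,  0.01382742,  0.00505807,
       -0.03366075]), 'tau': array([ 5.08304583e-04, -8.82018042e+01, -3.84270000e+01, -4.65989581e-05,
        8.79361887e-04, -7.94827798e-06]), 'position': array([ 0.14779021, -0.60725787,  0.231264  ]), 'eef_rot': array([-1.79997288e+02,  3.13203175e-04,  1.36775914e+01]), 'contact_force': array([ 0.43407967, -0.84325237, -0.27286296]), 'ft_torque': array([ 0.01429959,  0.02831093, -0.03056669]), 'grip_force': 0.0, 'gripper_width': 1.003175406555267}
```

View pics/scene0.png

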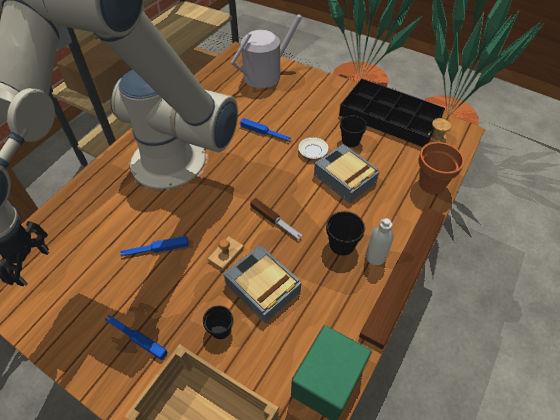

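View pics/side0.png

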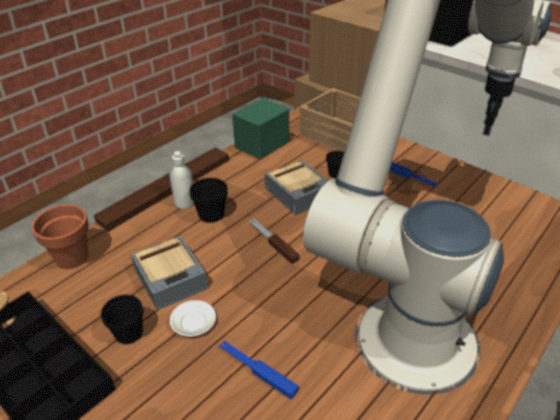

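```bash
python3 - <<'E'
from h import *
# fit box pose, lid, from both cameras
for n in ("scene","side"):
    c=arm.camera(n);T=campose(c)
    for q in ["box_left","weeder","saucer"]:
        o=arm.outline_of(c,q)[0]
        v,u=np.nonzero(o["region"]); ok=c["range_z"][v,u]>0; p=pts(c,np.c_[u,v],T)[ok]
        print(n,q,round(o["confidence"],2),len(p))
        if q=="box_left": p=p[(p[:,2]>.055)]
        elif q=="weeder": p=p[(p[:,2]>.008)]
        (a,b),s,an=cv2.minAreaRect((p[:,:2]*1000).astype(np.float32)); print("rect",a,b,s,an)
        if q=="weeder":
            h=p[p[:,2]>.019]; bl=p[(p[:,2]<.018)]
            print("handle",cv2.minAreaRect((h[:,:2]*1000).astype(np.float32)),"blade med",np.median(bl,0).round(3),len(bl))
            d=np.linalg.svd(p[:,:2]-p[:,:2].mean(0),full_matrices=False)[2][0];print("axis deg",np.degrees(np.arctan2(d[1],d[0])))
E
```

```text
scene box_left 0.91 2343
rect 591.1267700195312 248.7268524169922 (147.73487854003906, 171.9391326904297) 72.39036560058594
scene weeder 0.93 666
rect 360.0935974121094 -566.0448608398438 (210.87786865234375, 29.144248962402344) 2.414133071899414
handle ((384.59765625, -565.0555419921875), (161.7917938232422, 29.065898895263672), 2.6132349967956543) blade med [ 0.309 -0.568  0.014] 222
axis deg 0.6640252926581047
scene saucer 0.71 565
rect 425.4605407714844 318.20220947265625 (132.3595733642578, 120.07051849365234) 88.34745025634766
side box_left 0.85 3703
rect 587.0249633789062 248.3841094970703 (142.00067138671875, 173.20932006835938) 73.10264587402344
side weeder 0.94 1075
rect 224.7162322998047 302.612060546875 (208.99794006347656, 30.131832122802734) 2.99393367767334
handle ((215.13803100585938, 303.3826599121094), (189.4478759765625, 29.376628875732422), 4.385588645935059) blade med [0.265 0.309 0.015] 358
axis deg -177.70177610723087
side saucer 0.82 1214
rect 429.80657958984375 304.4969787597656 (106.0457534790039, 109.34468078613281) 71.64417266845703
```

The pictures match the networks' reports. In the scene view the saucer (313,149) stands before box_left (346,172), and the tamper (226,250) stands before the right box. The brown weeder is at (275,220), and three blue look-alikes lie elsewhere. So box_left is the target, at about (0.588, 0.249) with yaw -17.3°. I'll check the wrist ranges before choosing the grasp yaw.

```bash
python3 - <<'E'
from h import *
Rz=lambda a:R.from_euler('z',a,degrees=True);Ry=lambda a:R.from_euler('y',a,degrees=True)
for grip in (-1,1):           # weeder frame->tool: tool down, x along +-weeder x
  for lean in (0,20):
    for nm,j1,s,slope in [("pick",-3,110,0),("insert",27,100,45),("up",22,85,45)]:
      Rw=Rz(-17 if slope else -12)*Ry(slope)              # weeder
      tool=Rw*Ry(-lean)*R.from_euler('x',180,degrees=True)*Rz(0 if grip>0 else 180)
      W=(Rz(j1)*Ry(s)).inv()*tool*Rz(-90)
      a=W.as_euler('ZYZ',degrees=True); b=[(a[0]+180)%360,-a[1],(a[2]+180)%360]
      print(grip,lean,nm,a.round(),np.round(b), "tool z",tool.as_matrix()[:,2].round(2))
st=arm.state();c=arm.camera("wrist");print(np.round(c["hand_eye"],3),c["vfov"])
E
```

```text
-1 0 pick [  0.  70. -81.] [180. -70.  99.] tool z [-0. -0. -1.]
-1 0 insert [ 32. 112. -42.] [ 212. -112.  138.] tool z [-0.68  0.21 -0.71]
-1 0 up [ 34. 128. -38.] [ 214. -128.  142.] tool z [-0.68  0.21 -0.71]
-1 20 pick [ -4.  50. -79.] [176. -50. 101.] tool z [ 0.33 -0.07 -0.94]
-1 20 insert [ 17.  98. -46.] [197. -98. 134.] tool z [-0.4   0.12 -0.91]
-1 20 up [ 17. 114. -47.] [ 197. -114.  133.] tool z [-0.4   0.12 -0.91]
1 0 pick [ 0. 70. 99.] [180. -70. 279.] tool z [-0. -0. -1.]
1 0 insert [ 32. 112. 138.] [ 212. -112.  318.] tool z [-0.68  0.21 -0.71]
1 0 up [ 34. 128. 142.] [ 214. -128.  322.] tool z [-0.68  0.21 -0.71]
1 20 pick [ -4.  50. 101.] [176. -50. 281.] tool z [ 0.33 -0.07 -0.94]
1 20 insert [ 17.  98. 134.] [197. -98. 314.] tool z [-0.4   0.12 -0.91]
1 20 up [ 17. 114. 133.] [ 197. -114.  313.] tool z [-0.4   0.12 -0.91]
[[-0.001 -0.955 -0.298  0.077]
 [ 1.    -0.001  0.001  0.001]
 [-0.001 -0.298  0.955 -0.142]
 [ 0.     0.     0.     1.   ]] 69.58148958314254
```

Emit:
arm_command(dp=[[0.02,0.04,0],[0.04,0.08,0],[0.06,0.12,0],[0.08,0.16,0],[0.1,0.2,0],[0.12,0.24,0],[0.14,0.28,0],[0.16,0.32,0],[0.18,0.36,0],[0.2,0.4,0]], delta_rot=[[0,0,10],[0,0,20],[0,0,30],[0,0,40],[0,0,50],[0,0,60],[0,0,70],[0,0,80],[0,0,90],[0,0,100]], gripper=0)

```text
clock: 3.3
position: [0.3484, -0.206, 0.2315]
eef_rot: [180.0, 0.0, 114.0]
contact_force: [0.8, -1.1, -0.4]
gripper_width: 0.997
grip_force: 0.0
```

Emit:
arm_command(dp=[[0.017,0.03,0],[0.033,0.06,0],[0.05,0.09,0],[0.067,0.12,0],[0.08,0.15,0],[0.09,0.177,0],[0.09,0.177,0]], delta_rot=[[0,0,9],[0,0,18],[0,0,27],[0,0,36],[0,0,45],[0,0,54],[0,0,54]])

```text
clock: 4.18
position: [0.4383, -0.0289, 0.2314]
eef_rot: [180.0, 0.0, 167.9]
contact_force: [-0.5, -0.4, 0.8]
gripper_width: 0.999
grip_force: 0.0
```

```bash
cat > look.py <<'E'
from h import *
import sys
st=arm.state();c=arm.camera("wrist");T=campose(c,st)
print(st["clock"],st["position"].round(4),st["eef_rot"].round(2),st["joint_positions"].round(1))
cv2.imwrite(f"pics/{sys.argv[1]}.png",c["frame"][:,:,::-1])
E
cat > w.py <<'E'
from look import *
o=arm.outline_of(c,"weeder")[0];v,u=np.nonzero(o["region"]);ok=c["range_z"][v,u]>0;u,v=u[ok],v[ok];p=pts(c,np.c_[u,v],T)
print(o["confidence"],len(p),c["frame"][v,u].mean(0))
h=p[p[:,2]>.019];b=p[(p[:,2]<.018)&(p[:,2]>.008)]
print("handle",cv2.minAreaRect((h[:,:2]*1000).astype(np.float32)),h[:,2].max())
print("blade",cv2.minAreaRect((b[:,:2]*1000).astype(np.float32)),np.median(b[:,2]))
for q,z in (("weeder",0),("weeder_tip",.013)):
    for o in arm.place_of(c,q)[:1]: print(q,o["confidence"],pts(c,[loc(o["location"])],T,z))
E
python3 w.py wr1
```

```text
4.175 [ 0.4383 -0.0289  0.2314] [1.7999e+02 2.0000e-02 1.6791e+02] [-11.6  13.3 101.9   0.   64.7 -89.5]
0.83 3035 [166.78846787 133.54266886 115.45403624]
handle ((435.33331298828125, -24.61483383178711), (28.028959274291992, 115.98353576660156), 78.12883758544922) 0.02787407344839421
blade ((481.2909851074219, -34.38274002075195), (20.036523818969727, 209.81483459472656), 78.16756439208984) 0.014312327895603327
weeder 0.92 [[ 0.43154406 -0.02596523  0.        ]]
weeder_tip 0.86 [[ 0.58059046 -0.05613764  0.013     ]]
```

Emit:
arm_command(dp=[[0.01,0,-0.05],[0.021,-0.001,-0.1],[0.021,-0.001,-0.15],[0.021,-0.001,-0.19],[0.021,-0.001,-0.21],[0.021,-0.001,-0.223],[0.021,-0.001,-0.228],[0.021,-0.001,-0.228]], delta_rot=[[-1.5,-7.3,0],[-3.1,-14.7,0],[-3.1,-14.7,0],[-3.1,-14.7,0],[-3.1,-14.7,0],[-3.1,-14.7,0],[-3.1,-14.7,0],[-3.1,-14.7,0]])

```text
clock: 5.38
position: [0.466, -0.0317, 0.0126]
eef_rot: [180.0, 14.3, 167.6]
contact_force: [0.4, 1.1, 0.7]
gripper_width: 1.003
grip_force: 0.0
```

Emit:
arm_command(dp=[[0,0,0],[0,0,0],[0,0,0],[0,0,0],[0,0,0],[0,0,0],[0,0,0]], delta_rot=[[0,0,0],[0,0,0],[0,0,0],[0,0,0],[0,0,0],[0,0,0],[0,0,0]], gripper=255, force=110)

```text
clock: 6.25
position: [0.4649, -0.0313, 0.0124]
eef_rot: [180.0, 14.2, 167.7]
contact_force: [-5.0, 0.2, 22.3]
gripper_width: 0.296
grip_force: 107.5
```

```bash
python3 look.py wr2; python3 -c "
from h import *
s=arm.state();print(s['contact_force'],s['ft_torque'],s['dq'].round(2))"
```

```text
6.25 [ 0.4649 -0.0313  0.0124] [179.98  14.24 167.66] [-11.   36.1 122.8  -2.7   6.8 -86. ]
[-5.031506   -0.52829786 22.24339549] [-0.14110527  0.08617602 -0.07856524] [ 0.    0.09 -0.12  0.07 -0.09 -0.02]
```

View pics/wr2.png

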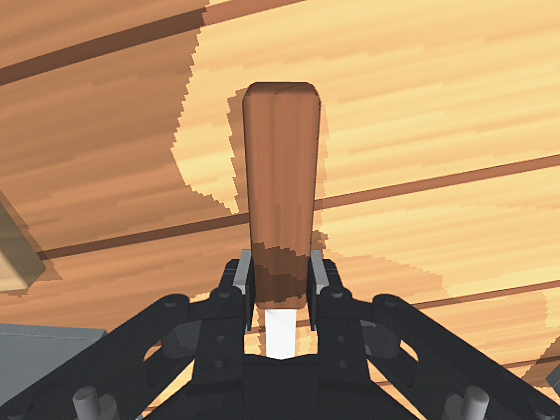

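The fifth joint hit its limit, so the pads hold only the rounded top edge. I'll regrasp lower with less lean.

Emit:
arm_command(dp=[[0,0,0.0],[0,0,0.0],[0,0,0.01],[0,0,0.02],[0,0,0.02],[0,0,0.02]], delta_rot=[[0,0,0],[0,0,0],[0,0,0],[1.0,4,0],[1.6,7.8,0],[1.6,7.8,0]], gripper=0)

```text
clock: 7.05
position: [0.4664, -0.0316, 0.0326]
eef_rot: [-179.9, 6.4, 167.7]
contact_force: [-0.5, 0.3, 0.5]
gripper_width: 0.999
grip_force: 0.0
```

```bash
python3 w.py wr3
```

```text
7.05 [ 0.4664 -0.0316  0.0326] [-179.92    6.36  167.69] [-11.   33.3 115.4  -0.5  25.  -88.3]
0.7 13361 [154.39727565 113.72180226  91.88182022]
handle ((435.7810363769531, -25.238075256347656), (28.241796493530273, 116.25127410888672), 77.43341827392578) 0.10409328245614774
blade ((523.4251098632812, -44.166526794433594), (19.936237335205078, 67.68234252929688), 78.26686096191406) 0.014271931885308273
weeder 0.93 [[ 0.43169755 -0.02345511  0.        ]]
```

Emit:
arm_command(dp=[[-0.004,0.001,-0.012],[-0.007,0.001,-0.022],[-0.007,0.001,-0.029],[-0.007,0.001,-0.029]], delta_rot=[[0,0,0],[0,0,0],[0,0,0],[0,0,0]])

```text
clock: 7.75
position: [0.4577, -0.0303, 0.0023]
eef_rot: [-179.9, 6.2, 167.7]
contact_force: [-0.4, -0.1, 0.7]
gripper_width: 0.998
grip_force: 0.0
```

Emit:
arm_command(dp=[[0,0,0],[0,0,0],[0,0,0],[0,0,0],[0,0,0],[0,0,0],[0,0,0]], delta_rot=[[0,0,0],[0,0,0],[0,0,0],[0,0,0],[0,0,0],[0,0,0],[0,0,0]], gripper=255, force=110)

```text
clock: 8.62
position: [0.458, -0.0304, 0.0034]
eef_rot: [-179.9, 6.3, 167.7]
contact_force: [-3.7, 0.5, 16.8]
gripper_width: 0.308
grip_force: 108.2
```

Emit:
arm_command(dp=[[0,0,0.02],[0,0,0.06],[0,0.02,0.11],[0,0.05,0.16],[0,0.08,0.2],[-0.01,0.12,0.22],[-0.02,0.16,0.23],[-0.02,0.18,0.23],[-0.02,0.18,0.23]], delta_rot=[[0,0,0],[0,0,0],[0,0,0],[0,0,0],[0,0,0],[0,0,0],[0,0,0],[0,0,0],[0,0,0]])

```text
clock: 9.75
position: [0.4376, 0.1506, 0.2328]
eef_rot: [-179.9, 6.2, 167.8]
contact_force: [-0.4, -0.1, -0.6]
gripper_width: 0.301
grip_force: 108.8
```

```bash
cat > tip.py <<'E'
from look import *
def tip(c,T,st):
    o=arm.outline_of(c,"weeder")
    G=T@np.linalg.inv(np.array(c["hand_eye"])) if "hand_eye" in c else None
    return o,G
o,G=tip(c,T,st)
for k in o[:2]:
    v,u=np.nonzero(k["region"]);ok=c["range_z"][v,u]>0;u,v=u[ok],v[ok];p=pts(c,np.c_[u,v],T)
    q=(p-G[:3,3])@G[:3,:3]
    m=(abs(q[:,1])<.009)&(q[:,0]<-.03); b=q[m&(q[:,0]>-.15)]
    print(k["confidence"],len(p),"tool-frame blade n",len(b), "x ext",q[:,0].min().round(4),q[:,0].max().round(4))
    if len(b)>20:
        f=np.polyfit(b[:,0],b[:,2],1);g=np.polyfit(b[:,0],b[:,1],1);print("z(x)",f,"y(x)",g,"at x=-.12:",np.polyval(f,-.12),np.polyval(g,-.12))
for k in arm.place_of(c,"weeder_tip")[:2]: print(k["confidence"],loc(k["location"]),k["location"])
E
python3 tip.py wr4
python3 - <<'E'
from h import *
for n in ("scene","side"):
    c=arm.camera(n);T=campose(c)
    for k in arm.place_of(c,"weeder_tip")[:3]:
        l=loc(k["location"]);print(n,k["confidence"],np.round(l),pts(c,[l],T).round(3),pts(c,[l],T,.24).round(3))
E
```

```text
9.75 [0.4376 0.1506 0.2328] [-179.92    6.22  167.81] [ 13.6  12.8 102.8  -3.2  58.9 -62.6]
0.91 546 tool-frame blade n 0 x ext 0.1566 0.1862
0.86 15680 tool-frame blade n 746 x ext -0.0572 0.0904
z(x) [-0.52847322 -0.03231364] y(x) [-0.01451116 -0.00092991] at x=-.12: 0.031103148147470894 0.0008114261487414423
0.82 [409.024, 31.794] [0.0757, 0.7304]
0.18 [44.407999999999994, 290.59799999999996] [0.6919, 0.0793]
scene 0.81 [291. 139.] [[ 0.328  0.325 -0.004]] [[0.458 0.098 0.24 ]]
scene 0.77 [327. 149.] [[0.475 0.331 0.015]] [[0.567 0.117 0.24 ]]
scene 0.76 [120. 255.] [[ 0.135 -0.391  0.001]] [[ 0.303 -0.464  0.24 ]]
side 0.62 [222. 342.] [[0.338 0.301 0.003]] [[0.195 0.412 0.24 ]]
side 0.38 [435. 184.] [[ 0.256 -0.574  0.013]] [[ 0.137 -0.26   0.24 ]]
```

View pics/wr4.png

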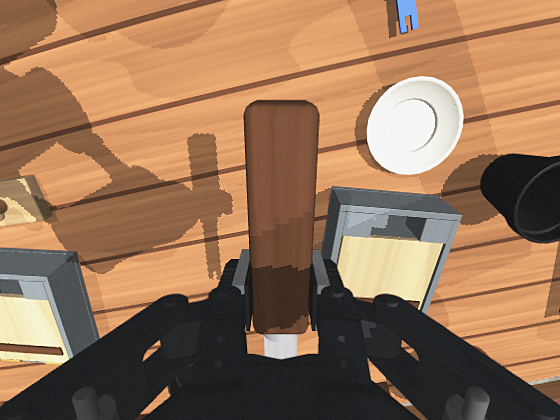

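```bash
python3 - <<'E'
from h import *
st=arm.state();c=arm.camera("wrist");T=campose(c,st)
Y,X=np.mgrid[110:250,262:302];p=pts(c,np.c_[X.ravel(),Y.ravel()],T)
r=c["range_z"][Y.ravel(),X.ravel()];p=p[(r>0)&(p[:,2]>.2)]
d=np.array([np.cos(np.radians(-12.1)),np.sin(np.radians(-12.1))]);s=(p[:,:2])@d
f=np.polyfit(s,p[:,2],1);print("handle slope deg",np.degrees(np.arctan(f[0])),"mid z",np.median(p[:,2]))
Y,X=np.mgrid[110:300:4,250:312:2];
o=arm.outline_of(c,"box_left")[0];v,u=np.nonzero(o["region"]);p=pts(c,np.c_[u,v],T);p=p[c["range_z"][v,u]>0];p=p[p[:,2]>.054]
print(o["confidence"],cv2.minAreaRect((p[:,:2]*1000).astype(np.float32)),np.percentile(p[:,2],[5,50,98]))
for q,z in (("box_left_notch",.062),("lid_left_edge",.052),("saucer",0)):
    for k in arm.place_of(c,q)[:1]: print(q,k["confidence"],pts(c,[loc(k["location"])],T,z).round(4))
E
```

```text
handle slope deg 0.03249994804532582 mid z 0.25460127220615353
0.92 ((550.20556640625, 235.38833618164062), (236.63937377929688, 152.06605529785156), 54.49994659423828) [0.05795455 0.06005436 0.06220859]
box_left_notch 0.66 [[0.5324 0.2664 0.062 ]]
lid_left_edge 0.7 [[0.5466 0.2619 0.052 ]]
saucer 0.76 [[0.4302 0.3029 0.    ]]
```

```bash
cat > plan.py <<'E'
from h import *
def M(p,r): T=np.eye(4);T[:3,3]=p;T[:3,:3]=r.as_matrix();return T
E=lambda e:R.from_euler('xyz',e,degrees=True)
TW=np.linalg.inv(M([.458,-.0304,.0034],E([-179.9,6.3,167.7])))@M([.433,-.0245,0],E([0,0,-12.1]))  # tool->weeder
BOX=M([.590,.248,0],E([0,0,-17.4]))
def tcp(x,z,slope,y=0):   # tip pose in box frame (m)
    tipT=M([x,y,z],E([0,slope,0]))
    return BOX@tipT@M([-.155,0,-.013],E([0,0,0]))@np.linalg.inv(TW)
def lidpt(s,off,th): c,n=np.cos(th),np.sin(th);x,z=-s,-.004-off;return np.array([.077+x*c+z*n,.056-x*n+z*c])
def show(steps,ref=None):
    st=arm.state(); ref=M(st["position"],E(st["eef_rot"])) if ref is None else ref
    for nm,x,z,sl in steps:
        T=tcp(x,z,sl);rv=R.from_matrix(T[:3,:3]@ref[:3,:3].T).as_rotvec(degrees=True)
        print(nm,"tip",np.round([x,z],3),"dp",(T[:3,3]-ref[:3,3]).round(4),"rot",rv.round(1),"abs",T[:3,3].round(3))
    return T
E
python3 - <<'E'
from plan import *
T=show([("hover",-.095,.115,45)])
ins=show([("above",-.080,.085,45),("in",-.030,.026,45)],T)
L=[]
for d in range(0,46,9):
    e=lidpt(.124,0,np.radians(d));t=e+.026*np.array([.707,-.707])-.002*np.array([.707,.707]);L.append((d,*t,45))
for d in range(54,91,9):
    t=lidpt(.099,.001,np.radians(d))-.002*np.array([.707,.707]);L.append((d,*t,45))
show(L,ins)
E
```

```text
hover tip [-0.095  0.115] dp [-0.0325  0.1558 -0.0331] rot [11.4 43.4 -5. ] abs [0.405 0.305 0.2  ]
above tip [-0.08   0.085] dp [ 0.0143 -0.0045 -0.03  ] rot [0. 0. 0.] abs [0.42  0.301 0.17 ]
in tip [-0.03   0.026] dp [ 0.062  -0.0194 -0.089 ] rot [0. 0. 0.] abs [0.467 0.286 0.111]
0 tip [-0.03   0.032] dp [-0.      0.      0.0062] rot [0. 0. 0.] abs [0.467 0.286 0.117]
9 tip [-0.029  0.052] dp [ 0.0008 -0.0003  0.0257] rot [0. 0. 0.] abs [0.468 0.286 0.136]
18 tip [-0.025  0.071] dp [ 0.0046 -0.0014  0.0447] rot [0. 0. 0.] abs [0.472 0.284 0.155]
27 tip [-0.018  0.089] dp [ 0.0111 -0.0035  0.0629] rot [0. 0. 0.] abs [0.479 0.282 0.174]
36 tip [-0.009  0.106] dp [ 0.0203 -0.0064  0.0799] rot [0. 0. 0.] abs [0.488 0.279 0.191]
45 tip [0.003 0.121] dp [ 0.0319 -0.01    0.0951] rot [0. 0. 0.] abs [0.499 0.276 0.206]
54 tip [0.013 0.132] dp [ 0.0414 -0.013   0.1057] rot [0. 0. 0.] abs [0.509 0.273 0.216]
63 tip [0.026 0.141] dp [ 0.0536 -0.0168  0.1145] rot [0. 0. 0.] abs [0.521 0.269 0.225]
72 tip [0.04  0.147] dp [ 0.067  -0.021   0.1212] rot [0. 0. 0.] abs [0.535 0.265 0.232]
81 tip [0.055 0.152] dp [ 0.0813 -0.0255  0.1256] rot [0. 0. 0.] abs [0.549 0.26  0.236]
90 tip [0.071 0.154] dp [ 0.096  -0.0301  0.1276] rot [0. 0. 0.] abs [0.563 0.256 0.238]
```

Emit:
arm_command(dp=[[-0.006,0.03,0.01],[-0.013,0.06,0.02],[-0.02,0.09,0.02],[-0.026,0.125,0.0],[-0.032,0.156,-0.02],[-0.032,0.156,-0.033],[-0.032,0.156,-0.033],[-0.032,0.156,-0.033]], delta_rot=[[2.3,8.7,-1],[4.6,17.4,-2],[6.8,26,-3],[9.1,34.7,-4],[11.4,43.4,-5],[11.4,43.4,-5],[11.4,43.4,-5],[11.4,43.4,-5]])

```text
clock: 11.35
position: [0.4062, 0.3054, 0.201]
eef_rot: [-179.8, -38.5, 162.4]
contact_force: [0.3, 0.2, -0.3]
gripper_width: 0.304
grip_force: 108.8
```

```bash
python3 - <<'E'
from plan import *
s=arm.state();print(s["joint_positions"].round(1))
T=M(s["position"],E(s["eef_rot"]));W=T@TW
tipw=(W@[.155,0,.013,1]);print("tip world",tipw[:3].round(4),"box",(np.linalg.inv(BOX)@tipw)[:3].round(4))
ims=[]
for n in ("side","scene"):
    c=arm.camera(n);Tc=campose(c)
    for k in arm.place_of(c,"weeder_tip")[:3]:
        l=loc(k["location"]);print(n,round(k["confidence"],2),np.round(l),pts(c,[l],Tc).round(3),pts(c,[l],Tc,tipw[2]).round(3))
    f=c["frame"][:,:,::-1]; a=f[180:330,90:290] if n=="side" else f[100:250,260:460]
    ims.append(cv2.resize(a,None,fx=2,fy=2,interpolation=2))
cv2.imwrite("pics/pre.png",np.vstack(ims))
show([("above",-.080,.085,45),("in",-.030,.026,45)])
E
```

```text
[ 16.7  36.5  79.3  20.5  97.2 -59.3]
tip world [0.5004 0.2765 0.1167] box [-0.094   0.0004  0.1167]
side 0.67 [434. 184.] [[ 0.257 -0.566  0.014]] [[ 0.204 -0.425  0.117]]
side 0.65 [220. 342.] [[0.342 0.303 0.003]] [[0.273 0.356 0.117]]
side 0.57 [179. 269.] [[0.412 0.327 0.213]] [[0.496 0.273 0.117]]
scene 0.78 [291. 138.] [[0.332 0.32  0.01 ]] [[0.388 0.22  0.117]]
scene 0.69 [326. 142.] [[ 0.45   0.381 -0.004]] [[0.501 0.263 0.117]]
scene 0.67 [110. 316.] [[ 0.262 -0.561  0.015]] [[ 0.323 -0.576  0.117]]
above tip [-0.08   0.085] dp [ 0.0136 -0.0048 -0.0311] rot [ 0.   0.2 -0. ] abs [0.42  0.301 0.17 ]
in tip [-0.03   0.026] dp [ 0.0614 -0.0197 -0.0901] rot [ 0.   0.2 -0. ] abs [0.467 0.286 0.111]
```

View pics/pre.png

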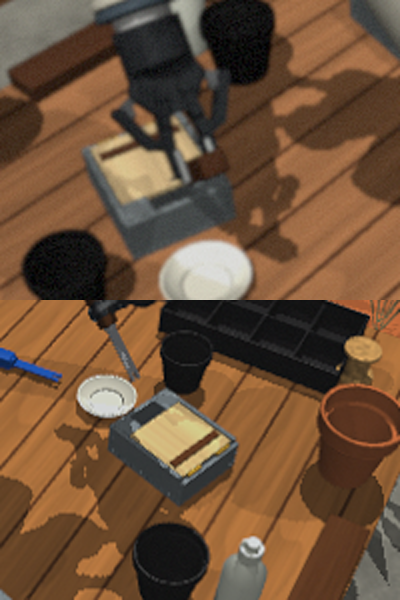

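The weeder is slanted over the notch. The blade tip is at about crop (138,377) in the lower half, which agrees with the model. Inserting.

Emit:
arm_command(dp=[[0.007,-0.002,-0.015],[0.014,-0.005,-0.031],[0.022,-0.007,-0.041],[0.03,-0.01,-0.051],[0.038,-0.012,-0.061],[0.046,-0.015,-0.071],[0.054,-0.017,-0.081],[0.061,-0.02,-0.09],[0.061,-0.02,-0.09],[0.061,-0.02,-0.09]], delta_rot=[[0,0,0],[0,0,0],[0,0,0],[0,0,0],[0,0,0],[0,0,0],[0,0,0],[0,0,0],[0,0,0],[0,0,0]])

```text
clock: 12.8
position: [0.4668, 0.2857, 0.11]
eef_rot: [-179.7, -38.6, 162.4]
contact_force: [0.8, -0.9, -1.0]
gripper_width: 0.305
grip_force: 108.8
```

```bash
python3 - <<'E'
from plan import *
s=arm.state()
T=M(s["position"],E(s["eef_rot"]));W=T@TW
print("tip box",(np.linalg.inv(BOX)@(W@[.155,0,.013,1]))[:3].round(4),s["joint_positions"].round(1),s["contact_force"].round(1))
c=arm.camera("scene");f=c["frame"][:,:,::-1][80:230,240:440]
c2=arm.camera("wrist");g=c2["frame"][:,:,::-1]
cv2.imwrite("pics/in.png",np.hstack([cv2.resize(f,None,fx=2.8,fy=2.8,interpolation=2)[:420],g])[:,:,:][::1,::1][:, :1120:1] if 0 else cv2.resize(f,None,fx=3,fy=3,interpolation=2))
E
```

```text
tip box [-0.0305 -0.0003  0.0254] [ 13.7  46.2  74.5  18.7  93.5 -63.4] [ 0.8 -0.9 -1. ]
```

View pics/in.png

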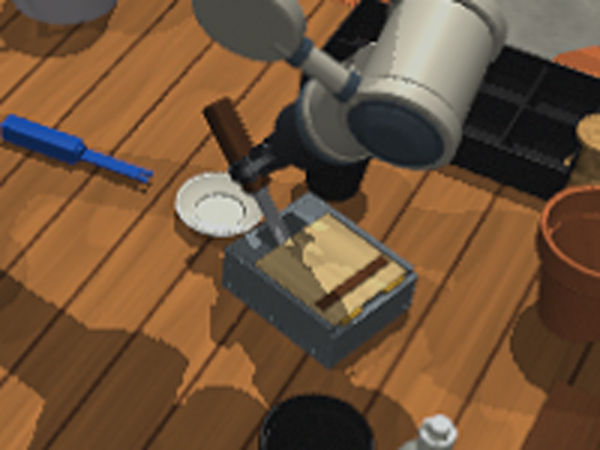

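The blade is in the notch (crop (280,238)), under the cover and free of force. Lifting along the arc.

Emit:
arm_command(dp=[[0,0,0.007],[0,0,0.016],[0.001,0,0.026],[0.002,-0.001,0.035],[0.005,-0.001,0.045],[0.008,-0.002,0.054],[0.011,-0.004,0.063],[0.015,-0.005,0.071],[0.02,-0.006,0.08],[0.02,-0.006,0.08]], delta_rot=[[0,0,0],[0,0,0],[0,0,0],[0,0,0],[0,0,0],[0,0,0],[0,0,0],[0,0,0],[0,0,0],[0,0,0]])

```text
clock: 14.15
position: [0.4878, 0.2796, 0.1903]
eef_rot: [-179.8, -38.6, 162.4]
contact_force: [-0.3, 0.7, -1.1]
gripper_width: 0.305
grip_force: 108.7
```

```bash
cat > lid.py <<'E'
from plan import *
import sys
s=arm.state()
T=M(s["position"],E(s["eef_rot"]));W=T@TW
print("tip box",(np.linalg.inv(BOX)@(W@[.155,0,.013,1]))[:3].round(4),s["joint_positions"].round(1),s["contact_force"].round(1),s["ft_torque"].round(2))
for n in ("scene","side"):
    c=arm.camera(n);Tc=campose(c)
    k=arm.outline_of(c,"lid_left")
    for o in k[:1]:
        v,u=np.nonzero(o["region"]);ok=c["range_z"][v,u]>0;p=pts(c,np.c_[u,v],Tc)[ok]
        q=(np.c_[p,np.ones(len(p))])@np.linalg.inv(BOX).T
        h=q[(q[:,2]>.075)&(abs(q[:,1])<.06)&(q[:,0]>-.08)&(q[:,0]<.12)];print(n,o["confidence"],len(h))
        if len(h)>30: 
            a=np.degrees(np.arctan2(h[:,2]-.056,.077-h[:,0]));rr=np.hypot(h[:,2]-.056,.077-h[:,0]);print("angle pct",np.percentile(a[rr>.07],[10,50,90]).round(1),"zmax",h[:,2].max().round(3),"x@top",np.median(h[h[:,2]>h[:,2].max()-.015,0]).round(3))
    if n=="scene": cv2.imwrite(f"pics/{sys.argv[1]}.png",cv2.resize(c["frame"][60:230,240:440,::-1],None,fx=3,fy=3,interpolation=2))
E
python3 lid.py l1
```

```text
tip box [-0.0086  0.0002  0.1059] [ 12.8  42.2  68.5  18.7 103.2 -60.9] [-0.3  0.7 -1.1] [-0.12 -0.41  0.02]
scene 0.64 938
angle pct [36.4 38.4 40.6] zmax 0.135 x@top -0.013
side 0.75 194
angle pct [35.8 38.2 39.8] zmax 0.136 x@top -0.021
```

View pics/l1.png

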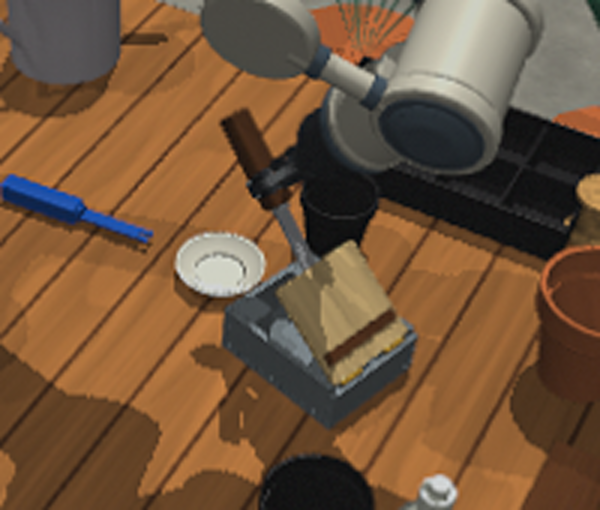

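The cover is standing at about 36°, resting on the blade at crop (310,265). Continuing the arc.

Emit:
arm_command(dp=[[0.006,-0.002,0.008],[0.012,-0.004,0.015],[0.017,-0.005,0.021],[0.022,-0.007,0.027],[0.028,-0.009,0.031],[0.034,-0.011,0.035],[0.041,-0.013,0.039],[0.047,-0.015,0.041],[0.054,-0.017,0.044],[0.054,-0.017,0.044]], delta_rot=[[0,0,0],[0,0,0],[0,0,0],[0,0,0],[0,0,0],[0,0,0],[0,0,0],[0,0,0],[0,0,0],[0,0,0]])

```text
clock: 15.6
position: [0.5416, 0.2625, 0.2337]
eef_rot: [-179.7, -38.6, 162.3]
contact_force: [-0.2, -0.1, -1.3]
gripper_width: 0.306
grip_force: 108.7
```

```bash
python3 lid.py l2
```

```text
tip box [ 0.0479 -0.0002  0.1492] [ 10.7  43.7  57.8  18.4 112.6 -59.9] [-0.2 -0.1 -1.3] [-0.15 -0.36 -0.04]
scene 0.77 772
angle pct [75.6 77.8 79.3] zmax 0.181 x@top 0.05
side 0.55 1047
angle pct [72.4 74.1 75.9] zmax 0.245 x@top -0.046
```

Emit:
arm_command(dp=[[0.006,-0.002,0.002],[0.012,-0.004,0.003],[0.016,-0.005,0.004],[0.019,-0.006,0.004],[0.019,-0.006,0.004]], delta_rot=[[0,0,0],[0,0,0],[0,0,0],[0,0,0],[0,0,0]])

```text
clock: 16.42
position: [0.5602, 0.2565, 0.2376]
eef_rot: [-179.7, -38.6, 162.3]
contact_force: [-0.0, -0.0, -1.5]
gripper_width: 0.302
grip_force: 108.7
```

```bash
python3 lid.py l3; python3 - <<'E'
from plan import *
s=arm.state();A=M(s["position"],E(s["eef_rot"]))
for nm,Wp,y in (("orig lie",[.433,-.0245,0],-12.1),):
    T=M(Wp,E([0,0,y]))@np.linalg.inv(TW);print(nm,T[:3,3],(T[:3,3]-A[:3,3]).round(3),R.from_matrix(T[:3,:3]@A[:3,:3].T).as_rotvec(degrees=True).round(1))
E
```

```text
tip box [ 0.0673 -0.0003  0.1531] [ 10.   45.   54.3  18.3 114.9 -59.8] [-0.  -0.  -1.5] [-0.11 -0.43  0.04]
scene 0.85 587
angle pct [87.6 89.3 90.8] zmax 0.185 x@top 0.074
side 0.73 1305
angle pct [83.2 85.3 87.1] zmax 0.248 x@top -0.019
orig lie [ 0.458  -0.0304  0.0034] [-0.102 -0.287 -0.234] [-11.4 -43.5   5. ]
```

Emit:
arm_command(dp=[[-0.02,0.006,0.003],[-0.06,0.018,0.01],[-0.11,0.034,0.02],[-0.12,0.01,0.02],[-0.12,-0.04,0.02],[-0.12,-0.095,0.02],[-0.115,-0.15,0.0],[-0.11,-0.2,-0.03],[-0.102,-0.25,-0.07],[-0.102,-0.287,-0.11]], delta_rot=[[0,0,0],[0,0,0],[0,0,0],[0,0,0],[-2,-7.6,1],[-4,-15.2,2],[-6,-22.8,3],[-8,-30.5,3.5],[-10,-38.1,4.4],[-11.4,-43.5,5]])

```text
clock: 17.88
position: [0.4584, -0.0319, 0.128]
eef_rot: [-179.9, 6.7, 167.7]
contact_force: [0.7, 0.7, -3.8]
gripper_width: 0.307
grip_force: 108.8
```

```bash
python3 - <<'E'
from plan import *
s=arm.state();A=M(s["position"],E(s["eef_rot"]));W=A@TW
T=M([.433,-.0245,0],E([0,0,-12.1]))@np.linalg.inv(TW);print((T[:3,3]-A[:3,3]).round(4),R.from_matrix(T[:3,:3]@A[:3,:3].T).as_rotvec(degrees=True).round(1))
c=arm.camera("wrist");Tc=campose(c,s)
Y,X=np.mgrid[110:250,262:302];p=pts(c,np.c_[X.ravel(),Y.ravel()],Tc)
r=c["range_z"][Y.ravel(),X.ravel()];p=p[(r>0)&(p[:,2]>.08)]
d=W[:2,0];f=np.polyfit(p[:,:2]@d,p[:,2],1);print("slope",np.degrees(np.arctan(f[0])),"model",np.degrees(np.arcsin(W[2,0])),"z",np.median(p[:,2]),"model top",W[2,3]+.026)
E
python3 lid.py l4
```

```text
[-0.0004  0.0015 -0.1246] [ 0.1  0.4 -0. ]
slope 0.5402736071731548 model 0.3965068508116765 z 0.149488322038015 model top 0.15044916418738938
tip box [ 0.0852 -0.2967  0.1345] [-11.6  21.9 112.7  -0.4  38.6 -89. ] [-6.1  2.3 -8. ] [0.09 0.35 0.02]
scene 0.84 617
angle pct [87.  89.  90.4] zmax 0.184 x@top 0.073
side 0.91 1524
angle pct [83.6 85.5 87.2] zmax 0.186 x@top 0.068
```

Emit:
arm_command(dp=[[0,0.001,-0.03],[0,0.001,-0.07],[0,0.001,-0.1],[0,0.001,-0.113],[0,0.001,-0.119],[0,0.001,-0.122],[0,0.001,-0.124],[0,0.001,-0.124]], delta_rot=[[0,0.4,0],[0,0.4,0],[0,0.4,0],[0,0.4,0],[0,0.4,0],[0,0.4,0],[0,0.4,0],[0,0.4,0]])

```text
clock: 19.12
position: [0.4582, -0.0294, 0.0041]
eef_rot: [-179.9, 6.0, 167.7]
contact_force: [0.4, -0.1, -2.0]
gripper_width: 0.304
grip_force: 108.9
```

Emit:
arm_command(dp=[[0,0,-0.001],[0,0,-0.001]], delta_rot=[[0,0,0],[0,0,0]])

```text
clock: 19.38
position: [0.4581, -0.0294, 0.0034]
eef_rot: [-179.9, 6.0, 167.7]
contact_force: [-3.1, 0.7, 14.3]
gripper_width: 0.304
grip_force: 111.1
```

Emit:
arm_command(dp=[[0,0,0.001],[0,0,0.001],[0,0,0.001],[0,0,0.001],[0,0,0.001],[0,0,0.02],[0,0,0.05],[0,0,0.1],[0,0,0.15],[0,0,0.15]], delta_rot=[[0,0,0],[0,0,0],[0,0,0],[0,0,0],[0,0,0],[0,0,0],[0,0,0],[0,0,0],[0,0,0],[0,0,0]], gripper=0, force=20)

```text
clock: 20.62
position: [0.4597, -0.0296, 0.156]
eef_rot: [-179.9, 6.3, 167.7]
contact_force: [0.1, -0.1, -1.3]
gripper_width: 1.002
grip_force: 0.0
```

```bash
python3 w.py wr9; python3 lid.py l9; python3 - <<'E'
from h import *
c=arm.camera("scene");cv2.imwrite("pics/end.png",c["frame"][:,:,::-1]);T=campose(c)
for q in ["saucer","tamper","pot_small","pot_medium","pot_large","spray"]:
    o=arm.outline_of(c,q)[0];v,u=np.nonzero(o["region"]);p=pts(c,np.c_[u,v],T);print(q,np.median(p,0).round(3))
E
```

```text
20.625 [ 0.4597 -0.0296  0.156 ] [-179.86    6.28  167.71] [-10.9  18.9 109.7  -0.4  45.1 -88.3]
0.94 5147 [164.61958422 128.83776957 109.69147076]
handle ((435.4642333984375, -24.883819580078125), (28.10790252685547, 115.2398452758789), 77.21859741210938) 0.027954876137928297
blade ((480.981201171875, -36.49934768676758), (22.38200569152832, 210.127685546875), 77.23756408691406) 0.014295309538641332
weeder 0.97 [[ 0.43332401 -0.02373363  0.        ]]
weeder_tip 0.84 [[ 0.5782309  -0.05814628  0.013     ]]
tip box [ 0.085  -0.2917  0.1604] [-10.9  19.3 109.9  -0.4  45.  -88.3] [-0.5  0.2  0.6] [-0.05  0.08 -0.02]
scene 0.97 604
angle pct [87.2 89.1 90.6] zmax 0.183 x@top 0.074
side 0.96 1534
angle pct [83.7 85.4 87.2] zmax 0.185 x@top 0.069
saucer [0.426 0.315 0.012]
tamper [ 0.422 -0.225  0.018]
pot_small [ 0.535 -0.416  0.038]
pot_medium [0.526 0.426 0.059]
pot_large [0.7   0.02  0.062]
spray [ 0.814 -0.01   0.109]
```

View pics/end.png

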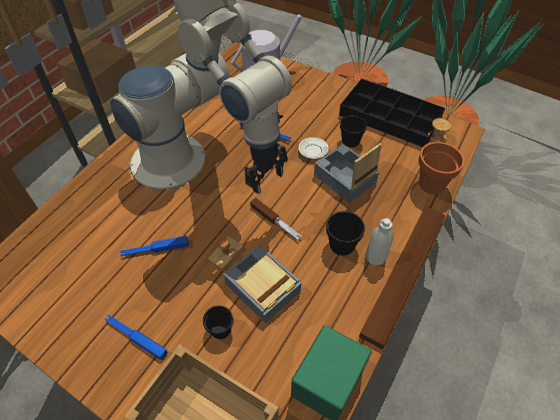

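The final picture shows the left cover upright at (368,163) and the weeder flat at (275,220). The right box is shut and nothing else has moved.

```bash
python3 -c "
from workcell import arm
print(arm.job_done())"
```

```text
the job is handed in; nothing more can be done
None
```

The left box (the one with the saucer in front) now has its cover levered up to about 87° with the weeder. The weeder lies flat on the bench where it started, released; the right box is still shut, nothing else measurably moved, and the job was handed in at about 21 s.

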